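# Set up the bench backstamper and press a figurine on the stamp

## Robot

A 6-joint arm with a two-finger parallel gripper is mounted at the origin on the work surface. World frame = base frame: x ahead of the robot, y to its left, z up, the work surface at z = 0. Lengths are in mm, angles in rad, forces in N, time in s.
With the tool pointing down it reaches from about 275 to 1000 mm from the base axis. Payload 8.4 kg.
Tool frame: the origin (TCP) lies on the centre line of the jaws, within the pads' length; the fingertips stand 14 mm ahead of it and the grasp point (between the pads) lies 5 mm behind it; z points along the fingers, y is the line along which they close (so a half turn about z gives the same grasp; the last joint's range is limited). The gripper opens to 85 mm and grips with 20 to 120 N. Pads are 22 mm wide; open, the fingers measure 114 mm over their backs; the gripper's body (76 mm by 85 mm) begins 54 mm behind the grasp point. The pads swing forward as they close: fully open they stand 13 mm farther back than shut.
Start: joints at [-1.288, 0.353, 1.633, -0, 1.155, -0.002], TCP at [175.602, -599.827, 245.281] pointing down, gripper open.
Joint ranges: [-2.63, 2.63], [-0.92, 2.1], [0.06, 2.66], [-1.3, 4.44], [0, 2.69], [-3.02, 3.02]. Speed limits (rad/s): [2.22, 2.22, 2.79, 3.14, 3.14, 3.14].

## Interface

Orientations are given as [roll, pitch, yaw] about the fixed x, y, z axes, in that order (R = Rz(yaw) Ry(pitch) Rx(roll)).
In Python, from rig import r gives the robot as it stands.
- The arm moves only by the tool step_arm, never from a script. Its argument "plan" is text: rows parted by semicolons, each of 7 numbers parted by spaces: the turn, a rotation vector about the world's x, y, z in degrees, then the shift along the world's x, y, z in mm, then the closure in counts, from 0 (fully open) to 255 (shut). In form: rx ry rz x y z hand; .... A call has 1 to 8 rows; each row is the pose to reach, as a shift and turn from the pose commanded when the call began; what a row does not reach only later rows make up. A row lasts 1/10 s, in which the tool goes at most 50 mm and 8.59 degrees, less where a joint would pass 70% of its speed; a pose out of reach is approached as far as the arm can. A call with a gripper value outside its range is refused whole. The fingers move at their own pace and stop on an object; "force" is the grip in N (left out, the last holds). Time passes only in rows, so rows that repeat a pose let the fingers close. It gives the time, the measured TCP pose, the force, the opening and the grip force at its end, in the units of the state.
- r.sense(): the state, without advancing time (a new reading comes with each control period).
- r.grab_frame(name): name is "scene" or "top" or "wrist"; returns (picture, depth): 400x640x3 uint8, red, green, blue; 400x640 float32, mm along the optical axis (not along the pixel's ray), 0 where there is no reading.
- r.get_calibration(name): a dict with "K" (3x3 intrinsics, pixels), "k1" (the pictures are not rectified: a ray, as slopes to the right and down, at radius r is drawn at 1 + k1 r^2 times it, then the intrinsics apply), "world_from_camera" (4x4, takes a point from camera to world coordinates). Camera axes: x right, y down, z forward; pixel columns grow to the right and rows downward; lengths in mm; the calibration is good to about 2 mm. A picture is of the moment at which its call begins: read the wrist's pose just before it. get_calibration takes no time and is no camera call; for the wrist camera it gives the pose at the moment of the call.
- r.sign_off(): hands the job in; it is judged then, once.
The state is a dict: "clock": time; "qpos": joint angles; "qvel": joint speeds; "joint_efforts": joint torques, N m; "eef_pos": TCP position; "tcp_rot": TCP orientation; "contact_force": force on the tool from outside, world axes, zero at the start; "wrist_torque": the same for the moment, N m; "opening": opening from 0.0 (shut) to 1.0 (fully open); "grasp_force": force on a finger pad.
Only numpy, scipy, OpenCV 4.12 (cv2) and the standard library are available. Lean on these libraries where they do the work, as an engineer would, in place of code of your own. Each camera call takes 0.05 s, during which the arm holds its last target. There are 200 camera calls.

## Task

Set up the bench stamper for the white dog figurine: thread the dark steel collar down over the sprung stamp and its guide sleeve until it is fully home on the base, then the white nylon ring fully home on top of it. Then take the dog off its board, set it upright and centred over the red stamp, and press it straight down against the spring until its foot sits firmly all round on the nylon ring, without ramming it (fired biscuit ware chips); finish while still holding it pressed down there, without letting go. Leave the blue ring, the terracotta bears and everything else where they are.

Things in the scene. Friction and masses are not known exactly. Their poses are not given: they have to be found in the camera images.
- stamper_seat (a point): Bench backstamper, fixed: dark green cast base, flange 110 mm across and 10 mm thick, round boss 76 mm across with a flat bright top, the seat, 40 mm above the bench. This point: centre of the seat, on the stamp's vertical axis; z up. A fixed steel guide sleeve, 24 mm in diameter, chamfered, rises 18 mm from the seat. A black thumbscrew sticks out of the boss's side, 54 mm from the axis.
- stamp_face (a point): Centre of the flat face of the red rubber stamp, 21 mm in diameter and 5 mm thick with a chamfered rim, on a sprung stem 17 mm thick that comes out of the guide sleeve. Left free it is 38 mm above the seat; it moves only up and down. z up.
- plunger (a joint): Travel of the sprung stamp, straight down, in m: 0 when free, growing as it is pressed, 0.020 at its own bottom. The spring pushes up with 5 N at the start and 0.5 N more for each mm (12 N at 14 mm). With both rings home (20 mm together) and the dog's foot down on them the travel is 14 mm: the rings are the stop.
- steel_collar_mid (a point): Steel distance collar, a flat dark grey ring: outside 56 mm, bore 28 mm, 12 mm high, about 0.14 kg, lying flat on the bench. This point is on its axis, half-way up. z is its axis.
- nylon_ring_mid (a point): White nylon seating ring: outside 56 mm, bore 28 mm, 8 mm high, about 0.02 kg, lying flat on the bench. This point is on its axis, half-way up. z is its axis.
- dog_mid (a point): White biscuit seated dog with pointed grey ears and grey tail, about 0.2 kg, 90 mm tall, upright on the ware board. This point: on the axis of its round foot, 44 mm above the foot's underside. z up, snout along its own -x (reaching 35 mm out, 58 to 78 mm up), y across the body. Torso: upright cylinder 38 mm in diameter, 30 to 60 mm up, best gripped across y at 50 mm up; head above it 35 mm wide.
- dog_foot (a point): Centre of the underside of the dog's round foot, 44 mm below the point above, same axes. The foot is 54 mm in diameter up to 16 mm, then narrows to the torso at 30 mm. Underneath, inside a foot ring 8 mm wide, is a flat recess 38 mm in diameter and 4 mm deep, where the stamp presses.
- blue_ring_mid (a point): Bystander: spare blue plastic ring, outside 62 mm, bore 28 mm, 14 mm high, lying flat on the bench. Centre.
- bear_a_mid (a point): Bystander: terracotta-brown bear with round ears, 54 mm foot, 88 mm tall, on the same board as the dog. 44 mm above its foot, on its axis.
- bear_b_mid (a point): Bystander: a second terracotta bear, the same.
- ware_board: Grey-brown ware board, 300 by 130 by 10 mm, fixed, long side along its own x; the dog and the two bears stand in a row along it, 90 mm apart. Origin: centre of its underside.
- ink_tin: Bystander: closed flat ink-pad tin, green lid, 77 by 107 by 19 mm, on the bench between the robot and the stamper. Origin: centre of its underside.
- glaze_jar: Bystander at the back of the bench: amber glass glaze jar with black cap, 84 mm across, 85 mm tall. Origin: centre of its underside.
- sable_brush: Bystander at the back of the bench: a flat wooden-handled brush about 190 mm long, lying on the bench. Origin: near its middle.
Things that resemble listed ones, but are neither listed nor needed, are in the scene too. What is shaped like the part that bears steel_collar_mid but pink is not meant.

How it is judged (in metres and radians):
On the way, in this order (a step that is already met when the one before it is completed fails the run):
1. the steel collar lies fully home on the base, let go (horizontal distance between steel_collar_mid and stamper_seat below 0.004 m and z of steel_collar_mid in the frame of stamper_seat between 0.0045 and 0.0075 m and angle between steel_collar_mid's own z axis and vertical below 0.06 rad and contact force between the fingers and steel_collar below 0.2 N), for 0.2 s.
2. the nylon ring lies fully home on the steel collar, let go (horizontal distance between nylon_ring_mid and stamper_seat below 0.004 m and z of nylon_ring_mid in the frame of stamper_seat between 0.0145 and 0.0175 m and angle between nylon_ring_mid's own z axis and vertical below 0.06 rad and contact force between the fingers and nylon_ring below 0.2 N), for 0.2 s.
At the end, for the whole second after the job is handed in: Steel collar home on the seat, nylon ring home on it (4 mm centring, 1.5 mm depth); dog upright (3.4 deg), centred on the stamp within 6 mm, foot within 1.5 mm of the ring and bearing on it with over 1.5 N, stamp in 12.5 to 16 mm, fingers still on the dog (horizontal distance between each of steel_collar_mid, nylon_ring_mid and stamper_seat below 0.004 m and z of steel_collar_mid in the frame of stamper_seat below 0.0075 m and z of nylon_ring_mid in the frame of stamper_seat between 0.014 and 0.0175 m and horizontal distance between dog_foot and stamper_seat below 0.006 m and z of dog_foot in the frame of stamper_seat between 0.018 and 0.0215 m and angle between dog_foot's own z axis and vertical below 0.06 rad and value of joint plunger between 0.0125 and 0.016 m and contact force between dog and nylon_ring above 1.5 N and contact force between the fingers and dog above 2 N); the arm keeps its last pose, push and grip.
It fails at once if the dog is rammed: more than 60 N on the nylon ring (contact force between dog and nylon_ring above 60 N).
It fails at once if the dog is tipped over (angle between dog_foot's own z axis and vertical above 0.6 rad).
It fails at once if a bystander is moved by more than 25 mm (distance of any of blue_ring_mid, bear_a_mid, bear_b_mid, ink_tin, glaze_jar, sable_brush from where it was at the start of the episode above 0.025 m).
It also fails if it takes over 67 s, if anything falls off the work surface, if the arm or the gripper's body presses on something with over 40 N, if the wrist force passes 120 N, or if a joint passes its speed limit or range.

## Working session

There is one attempt and no reset: what is moved stays moved. The work goes in short steps, Python scripts to look and compute and a tool call to move; the robot and the scene stay as the last step left them, time stands still between calls to the robot, and variables do not carry over. Pictures are saved under pics/ and viewed, at most 10 in all, crops included, and the job is handed in when it is done.

Besides the shell and the picture viewer there is one more tool, called after "Emit:" by a JSON object that holds its "api" and its "payload". step_arm: Moves the arm, as the interface text tells. Its arguments: {"type":"object","properties":{"plan":{"type":"string"},"force":{"type":"number"}},"required":["plan"]}

```bash
mkdir -p pics; cat > h.py <<'E'
from rig import r
import numpy as np, cv2
def world(name, c, d):
    K=np.array(c["K"]);T=np.array(c["world_from_camera"]);k1=c["k1"]
    v,u=np.mgrid[0:400,0:640].astype(np.float64)
    p=cv2.undistortPoints(np.stack([u.ravel(),v.ravel()],1)[:,None],K,np.array([k1,0,0,0,0.]))[:,0]
    P=np.c_[p,np.ones(len(p))]*d.reshape(-1,1)
    return (P@T[:3,:3].T+T[:3,3]).reshape(400,640,3)
def snap(name,tag):
    c=r.get_calibration(name);im,d=r.grab_frame(name)
    cv2.imwrite(f"pics/{tag}.png",im[:,:,::-1]);W=world(name,c,d);W[d==0]=np.nan
    np.savez(f"{tag}.npz",im=im,W=W,d=d);return im,W,c
E
python3 - <<'E'
from h import *
print(r.sense())
a,W,c=snap("top","top");print(c["world_from_camera"])
b,W,c=snap("scene","scene")
cv2.imwrite("pics/both.png",cv2.resize(np.vstack([a,b])[:,:,::-1],None,fx=.75,fy=.75))
E
```

```text
{'clock': 0.0, 'qpos': array([-1.28837193e+00,  3.53675600e-01,  1.63410377e+00,  5.32718121e-05,
        1.15522277e+00, -2.37339880e-03]), 'qvel': array([ 0.00086447, -0.00197909,  0.00099089, -0.00055409,  0.00083636,
        0.00093289]), 'joint_efforts': array([-2.07883531e-04, -6.05249119e+01, -3.42068446e+01,  5.99043256e-05,
        9.35127639e-03, -1.92515938e-05]), 'eef_pos': array([ 175.50864875, -599.38477089,  244.55752584]), 'tcp_rot': array([-3.14018329e+00, -5.20523284e-05,  2.84776222e-01]), 'contact_force': array([-1.07728655,  0.69957024, -0.23753784]), 'wrist_torque': array([-0.01840384,  0.01711103, -0.02843159]), 'grasp_force': 0.0, 'opening': 1.0002860562174876}
[[-1.15179437e-02 -9.87420241e-01  1.57697827e-01  3.85621980e+02]
 [-9.99881209e-01  9.75780259e-03 -1.19311962e-02  2.36059082e+01]
 [ 1.02423203e-02 -1.57816516e-01 -9.87415334e-01  1.10024311e+03]
 [ 0.00000000e+00  0.00000000e+00  0.00000000e+00  1.00000000e+00]]
```

View pics/both.png

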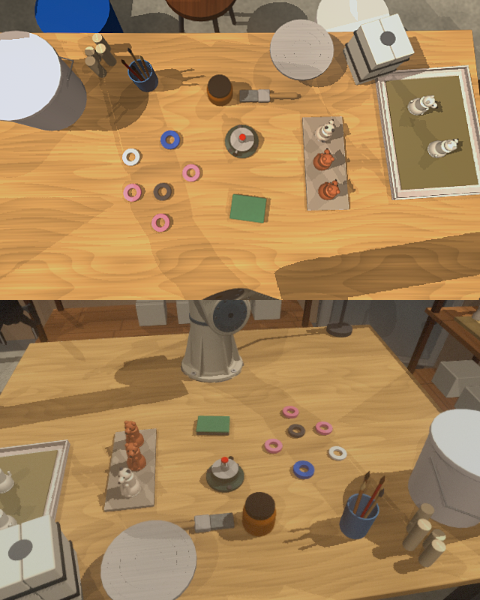

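Top view, in full-size pixels:
- **Rings:** the dark steel collar is at about (217,255). Pink look-alikes are at (255,230), (177,256) and (214,297). The white ring is at (175,209) and the blue ring at (227,186).
- **Stamper:** at (322,187), with its red stamp.
- **Dog:** the one on the ware board at (435,175), in a row with the two bears. Two other white figurines stand on the framed tray at (565,140) and (590,197), so they don't fit the description.

I'll measure these and confirm them in one crop.

```bash
cat > m.py <<'E'
from h import *
z=np.load("top.npz");im,W=z["im"],z["W"]
def ring(u,v,ztop,R=28):
    s=np.s_[v-22:v+22,u-22:u+22];P=W[s].reshape(-1,3);P=P[np.abs(P[:,2]-ztop)<2.5]
    (c,rad)=cv2.minEnclosingCircle(P[:,:2].astype(np.float32))
    return np.round([*P.mean(0),*c,rad,len(P)],1)
for n,a in dict(steel=(217,255,12),nylon=(175,209,8),blue=(227,186,14),seat=(322,187,40)).items(): print(n,ring(*a))
print("bench",np.nanmedian(W[250:280,100:140,2]))
P=W[165:200,300:345].reshape(-1,3);q=P[P[:,2]>66];print("stamp",q.mean(0),len(q),q[:,2].max())
P=W[150:205,405:465].reshape(-1,3)
for lo,hi in ((8,13),(24,30),(60,72),(72,90),(90,105)):
    q=P[(P[:,2]>lo)&(P[:,2]<hi)];print(lo,q.mean(0),len(q))
# board
P=W[140:300,390:480].reshape(-1,3);q=P[np.abs(P[:,2]-10)<2.5];print("board",cv2.minAreaRect(q[:,:2].astype(np.float32)))
c1=cv2.resize(im[150:310,150:350],None,fx=3,fy=3);c2=cv2.resize(im[150:310,395:460],None,fx=3,fy=3)
cv2.imwrite("pics/crop.png",np.hstack([c1,c2])[:,:,::-1])
E
python3 m.py
```

```text
steel [433.9 243.1  11.7 434.1 243.3  27.6 245. ]
nylon [547.8 346.3   7.8 559.8 346.6  40.7 249. ]
blue [601.3 220.6  13.8 601.5 221.3  31.5 338. ]
seat [594.8 -10.   39.9 595.2 -10.2  38.  557. ]
bench -0.16279038989171113
stamp [594.6866935   -9.83852375  77.57038142] 67 81.21070199728456
8 [ 608.3250411  -273.01419329   10.06327635] 1428
24 [ 606.94839662 -259.97969574   26.84493888] 43
60 [ 607.58772551 -263.24826163   67.69367662] 72
72 [ 600.27448417 -269.58993578   84.12965689] 184
90 [ 616.22007061 -271.90901451   93.00706229] 91
board ((500.9588623046875, -274.8536682128906), (344.61370849609375, 129.94944763183594), 0.5863479971885681)
```

View pics/crop.png

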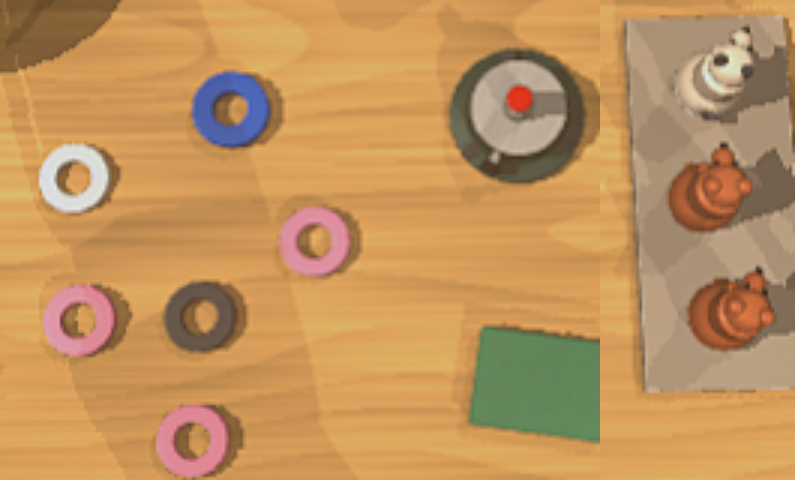

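The crop confirms it: dark steel collar at crop (200,316), white ring at (74,178), the pink ones ruled out, and the board dog at (715,75). Collar ≈ (434,243), seat ≈ (595,-10). Moving to the collar.

Emit:
{"api": "step_arm", "payload": {"plan": "0 0 8 25 42 0 0; 0 0 16 50 85 0 0; 0 0 24 75 125 0 0; 0 0 32 100 170 0 0; 0 0 35 120 215 0 0; 0 0 35 145 260 0 0; 0 0 35 165 305 0 0; 0 0 35 185 350 0 0", "force": 30}}

```text
clock: 0.9
eef_pos: [360.7, -248.5, 245.2]
tcp_rot: [3.141, -0.0, 0.895]
contact_force: [1.6, -0.2, 0.4]
opening: 1.002
grasp_force: 0.0
```

Emit:
{"api": "step_arm", "payload": {"plan": "0 0 0 10 48 0 0; 0 0 0 20 96 0 0; 0 0 0 30 144 0 0; 0 0 0 40 192 0 0; 0 0 0 48 240 0 0; 0 0 0 56 289 0 0; 0 0 0 62 338 0 0; 0 0 0 66 386 0 0"}}

```text
clock: 1.7
eef_pos: [426.2, 137.8, 245.3]
tcp_rot: [3.141, -0.0, 0.896]
contact_force: [0.5, -0.4, 0.4]
opening: 1.002
grasp_force: 0.0
```

Emit:
{"api": "step_arm", "payload": {"plan": "0 0 0 4 48 -15 0; 0 0 0 8 96 -30 0; 0 0 0 8 107 -50 0; 0 0 0 8 107 -50 0"}}

```text
clock: 2.1
eef_pos: [432.6, 243.6, 192.8]
tcp_rot: [-3.14, 0.004, 0.899]
contact_force: [-0.2, -0.8, 0.0]
opening: 1.001
grasp_force: 0.0
```

```bash
python3 - <<'E'
from h import *
s=r.sense();print(s["clock"],s["eef_pos"],s["tcp_rot"])
im,W,c=snap("wrist","w1");print(c["world_from_camera"])
m=(np.abs(W[...,2]-12)<3)&(im.max(2)<130)
n,l,st,ce=cv2.connectedComponentsWithStats(m.astype(np.uint8))
for i in range(1,n):
    if st[i,4]>300:
        q=W[l==i];print(st[i],q.mean(0),cv2.minEnclosingCircle(q[:,:2].astype(np.float32)))
E
```

```text
2.1 [432.63775375 243.60240436 192.79225671] [-3.13972744  0.00408567  0.89864207]
[[ 7.83096661e-01 -5.99256639e-01 -1.66286202e-01  4.74073655e+02]
 [-6.21894598e-01 -7.55692886e-01 -2.05366433e-01  2.94883094e+02]
 [-2.59410083e-03  2.64234259e-01 -9.64455042e-01  3.21378601e+02]
 [ 0.00000000e+00  0.00000000e+00  0.00000000e+00  1.00000000e+00]]
[453  44  70  72 620] [604.41605176 224.75573328  13.36013531] ((600.56640625, 220.42604064941406), 31.17362403869629)
[ 300  145   58   57 1958] [436.52669967 242.16138122  11.90826224] ((436.00823974609375, 241.6041717529297), 27.84499740600586)
[ 541  217   99   83 1976] [594.65203831  20.66188052  11.83193658] ((594.5171508789062, -8.917713165283203), 54.9974479675293)
```

View pics/w1.png

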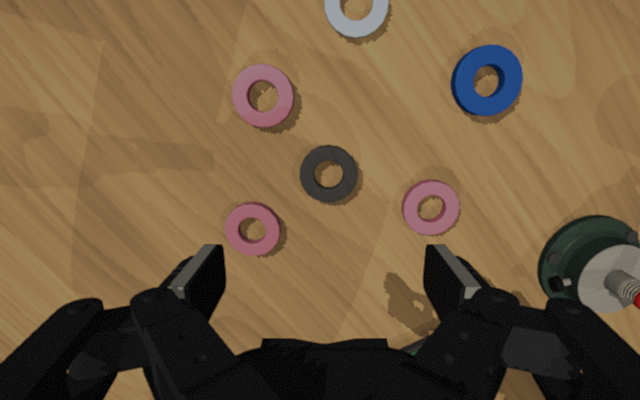

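The wrist view shows the collar at (328,174) with clear room either side for the fingers. Both cameras agree along the pad direction, so I'll descend and grip.

Emit:
{"api": "step_arm", "payload": {"plan": "0 0 0 2 -1 -45 0; 0 0 0 2 -1 -90 0; 0 0 0 2 -1 -130 0; 0 0 0 2 -1 -160 0; 0 0 0 2 -1 -175 0; 0 0 0 2 -1 -181 0; 0 0 0 2 -1 -181 0"}}

```text
clock: 2.85
eef_pos: [436.6, 240.7, 14.6]
tcp_rot: [-3.142, 0.0, 0.895]
contact_force: [1.0, 1.1, 0.0]
opening: 1.003
grasp_force: 0.0
```

Emit:
{"api": "step_arm", "payload": {"plan": "0 0 0 0 0 0 150; 0 0 0 0 0 0 255; 0 0 0 0 0 0 255; 0 0 0 0 0 0 255; 0 0 0 0 0 0 255", "force": 30}}

```text
clock: 3.35
eef_pos: [437.2, 241.8, 16.0]
tcp_rot: [3.141, -0.002, 0.896]
contact_force: [-1.5, -2.5, 11.8]
opening: 0.641
grasp_force: 29.1
```

Emit:
{"api": "step_arm", "payload": {"plan": "0 0 0 0 0 45 255; 0 0 0 0 0 90 255; 0 0 0 20 -35 115 255; 0 0 0 45 -72 115 255; 0 0 0 70 -110 115 255; 0 0 0 96 -152 115 255; 0 0 0 122 -194 115 255; 0 0 0 140 -222 115 255"}}

```text
clock: 4.15
eef_pos: [577.9, 16.8, 130.4]
tcp_rot: [3.14, -0.001, 0.895]
contact_force: [0.2, -0.1, -2.0]
opening: 0.637
grasp_force: 32.2
```

Emit:
{"api": "step_arm", "payload": {"plan": "0 0 0 19 -29 0 255; 0 0 0 19 -29 0 255; 0 0 0 19 -29 0 255"}}

```text
clock: 4.45
eef_pos: [595.2, -9.9, 129.6]
tcp_rot: [-3.142, -0.0, 0.894]
contact_force: [-1.1, -0.7, -0.8]
opening: 0.632
grasp_force: 32.3
```

```bash
python3 - <<'E'
from h import *
s=r.sense();print(s["clock"],s["eef_pos"],s["tcp_rot"],s["contact_force"])
im,W,c=snap("wrist","w2")
a,W2,c=snap("top","t2")
cv2.imwrite("pics/w2b.png",np.hstack([im,cv2.resize(a[110:260,262:382],(320,400))])[:,:,::-1][:, 160:])
E
```

```text
4.45 [595.22198077  -9.88432722 129.64156938] [-3.14155537e+00 -2.44170182e-04  8.94144308e-01] [-1.05465146 -0.66418673 -0.78328096]
```

View pics/w2b.png

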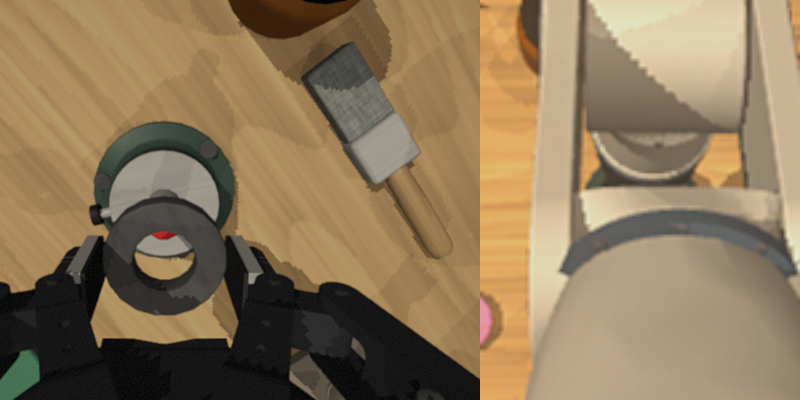

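The wrist view shows the collar held level at (165,255) in the crop, with the seat behind it at (163,190). I'll measure both from this depth frame.

```bash
cat > fit.py <<'E'
import numpy as np, cv2
from scipy.optimize import least_squares
def circ(W,mask,R):
    "centre of a disc of radius R: fit to the hull of the masked points"
    q=W[mask][:,:2].astype(np.float32);h=cv2.convexHull(q)[:,0]
    f=lambda p:np.hypot(*(h-p[:2]).T)-p[2]
    s=least_squares(f,[*q.mean(0),R],loss="soft_l1",f_scale=.5);return s.x,len(q)
E
python3 - <<'E'
from fit import *
z=np.load("w2.npz");im,W=z["im"],z["W"]
box=np.zeros((400,640),bool);box[190:325,262:388]=1
Z=W[...,2];m=box&(Z>110)&(Z<135);print(np.nanpercentile(Z[m],[5,50,95]))
dark=m&(im.max(2)<110)&(np.hypot(W[...,0]-595,W[...,1]+10)<31);print("collar",circ(W,dark,28), np.polyfit(*[W[dark][:,i] for i in (0,2)],1),np.polyfit(*[W[dark][:,i] for i in (1,2)],1))
b=np.zeros((400,640),bool);b[120:250,250:400]=1
s=b&(np.abs(Z-40)<2.5)&(im.min(2)>90);print("seat",circ(W,s,38))
f=b&(np.abs(Z-10)<2.5)&(im.max(2)<110);print("flange",circ(W,f,55))
st=b&(Z>70)&(Z<85)&(im[...,0]>150)&(im[...,1]<90);print("stamp",W[st].mean(0) if st.any() else 0,st.sum())
E
```

```text
[119.23841094 125.35725069 126.46876602]
collar (array([594.76022736, -11.01505795,  27.79205389]), 9581) [-4.74615167e-03  1.27678657e+02] [-7.97140446e-03  1.24773630e+02]
seat (array([594.55813205, -10.47154387,  37.18607113]), 5065)
flange (array([594.80488904, -10.29453422,  54.14294523]), 2780)
stamp [588.44162511 -14.27846289  78.05573957] 58
```

Emit:
{"api": "step_arm", "payload": {"plan": "0 0 0 0 0.5 -20 255; 0 0 0 0 0.5 -35 255; 0 0 0 0 0.5 -45 255; 0 0 0 0 0.5 -52 255; 0 0 0 0 0.5 -58 255; 0 0 0 0 0.5 -63 255; 0 0 0 0 0.5 -67 255; 0 0 0 0 0.5 -70 255"}}

```text
clock: 5.35
eef_pos: [595.5, -9.0, 59.1]
tcp_rot: [3.141, -0.0, 0.895]
contact_force: [0.8, 0.7, -1.7]
opening: 0.633
grasp_force: 32.3
```

Emit:
{"api": "step_arm", "payload": {"plan": "0 0 0 0 0 -1 255; 0 0 0 0 0 -2 255; 0 0 0 0 0 -2.5 255; 0 0 0 0 0 -2.5 255"}}

```text
clock: 5.75
eef_pos: [595.4, -9.0, 56.9]
tcp_rot: [3.141, -0.0, 0.896]
contact_force: [0.1, 0.2, -0.7]
opening: 0.633
grasp_force: 32.3
```

Emit:
{"api": "step_arm", "payload": {"plan": "0 0 0 0 0 -0.5 255; 0 0 0 0 0 -1 255; 0 0 0 0 0 -1 255; 0 0 0 0 0 -1 0; 0 0 0 0 0 -1 0; 0 0 0 0 0 -1 0; 0 0 0 0 0 -1 0; 0 0 0 0 0 -1 0"}}

```text
clock: 6.55
eef_pos: [595.3, -8.9, 55.7]
tcp_rot: [-3.142, 0.0, 0.896]
contact_force: [0.7, -0.0, -0.8]
opening: 0.995
grasp_force: 0.0
```

Emit:
{"api": "step_arm", "payload": {"plan": "0 0 0 0 0 15 0; 0 0 0 0 0 40 0; 0 0 0 0 0 80 0; 0 0 0 0 0 120 0; 0 0 0 -4 32 150 0; 0 0 0 -10 80 150 0; 0 0 0 -16 128 150 0; 0 0 0 -20 176 150 0"}}

```text
clock: 7.35
eef_pos: [575.0, 168.6, 207.6]
tcp_rot: [3.141, -0.001, 0.895]
contact_force: [0.5, 0.0, 0.4]
opening: 1.0
grasp_force: 0.0
```

Emit:
{"api": "step_arm", "payload": {"plan": "0 0 0 -6 48 0 0; 0 0 0 -12 96 0 0; 0 0 0 -18 144 0 0; 0 0 0 -26 180 0 0; 0 0 0 -26 180 0 0; 0 0 0 -26 180 0 0"}}

```text
clock: 7.95
eef_pos: [549.0, 347.6, 206.5]
tcp_rot: [3.141, -0.0, 0.898]
contact_force: [0.8, -0.7, -0.1]
opening: 1.002
grasp_force: 0.0
```

```bash
python3 - <<'E'
from h import *
from fit import *
s=r.sense();print(s["clock"],s["eef_pos"])
im,W,c=snap("wrist","w3");Z=W[...,2]
m=(np.abs(Z-8)<3)&(im.min(2)>120)&(im.max(2).astype(int)-im.min(2)<40)&(np.hypot(W[...,0]-549,W[...,1]-346)<40)
print("nylon",circ(W,m,28))
im,W,c=snap("top","t3");Z=W[...,2]
m=(np.abs(Z-52)<3)&(np.hypot(W[...,0]-595,W[...,1]+10)<34)
print("collar",circ(W,m,28),np.median(Z[m]))
m=(np.abs(Z-40)<3)&(np.hypot(W[...,0]-595,W[...,1]+10)<45)
print("seat",circ(W,m,38))
E
```

```text
7.95 [548.95985554 347.55687722 206.51024867]
nylon (array([547.38600257, 344.23307564,  27.29111882]), 1668)
collar (array([595.40180932,  -9.52936138,  27.07671807]), 277) 51.6844220708515
seat (array([595.13385257, -10.00920371,  37.39651442]), 306)
```

Emit:
{"api": "step_arm", "payload": {"plan": "0 0 0 -2 -2.5 -45 0; 0 0 0 -2 -2.5 -90 0; 0 0 0 -2 -2.5 -135 0; 0 0 0 -2 -2.5 -165 0; 0 0 0 -2 -2.5 -180 0; 0 0 0 -2 -2.5 -188.5 0; 0 0 0 -2 -2.5 -188.5 0"}}

```text
clock: 8.75
eef_pos: [547.7, 344.0, 17.4]
tcp_rot: [3.142, 0.0, 0.895]
contact_force: [0.7, 0.3, -0.8]
opening: 0.998
grasp_force: 0.0
```

Emit:
{"api": "step_arm", "payload": {"plan": "0 0 0 0 0 0 150; 0 0 0 0 0 0 255; 0 0 0 0 0 0 255; 0 0 0 0 0 0 255; 0 0 0 0 0 0 255", "force": 25}}

```text
clock: 9.25
eef_pos: [551.0, 346.9, 22.1]
tcp_rot: [3.138, -0.009, 0.896]
contact_force: [4.0, -1.6, 17.8]
opening: 0.147
grasp_force: 9.3
```

The ring was missed or squeezed out. I'll open, lift and look.

Emit:
{"api": "step_arm", "payload": {"plan": "0 0 0 0 0 3 0; 0 0 0 0 0 5 0; 0 0 0 0 0 10 0; 0 0 0 0 0 20 0; 0 0 0 0 0 60 0; 0 0 0 0 0 105 0; 0 0 0 0 0 150 0; 0 0 0 0 0 150 0"}}

```text
clock: 10.05
eef_pos: [550.5, 346.6, 174.6]
tcp_rot: [3.138, -0.01, 0.896]
contact_force: [0.3, 0.6, 0.9]
opening: 1.003
grasp_force: 0.0
```

```bash
python3 - <<'E'
from h import *
from fit import *
s=r.sense();print(s["clock"],s["eef_pos"])
im,W,c=snap("wrist","w4");Z=W[...,2]
m=(Z>4)&(Z<45)&(im.min(2)>120)&(im.max(2).astype(int)-im.min(2)<40)&(np.hypot(W[...,0]-549,W[...,1]-346)<60)
print("nylon",circ(W,m,28),np.percentile(Z[m],[2,50,98]))
E
```

```text
10.05 [550.52323283 346.57903138 174.63615742]
nylon (array([547.07261903, 344.27829866,  27.3120874 ]), 2009) [6.34075063 8.03956136 9.48059416]
```

View pics/w4.png

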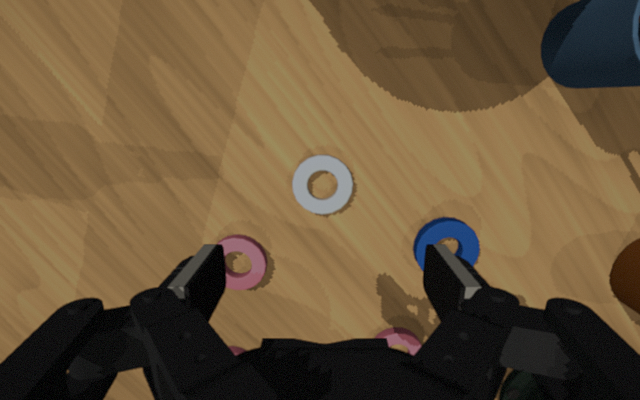

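The ring hasn't moved and lies flat at (322,185). The tips were too high and slid over its top, so I'll go lower and undo the slight tilt.

Emit:
{"api": "step_arm", "payload": {"plan": "-0.3 0.5 0 -3 -1.5 -45 0; -0.3 0.5 0 -3 -1.5 -90 0; -0.3 0.5 0 -3 -1.5 -120 0; -0.3 0.5 0 -3 -1.5 -140 0; -0.3 0.5 0 -3 -1.5 -150 0; -0.3 0.5 0 -3 -1.5 -150 0; -0.3 0.5 0 -3 -1.5 -150 0"}}

```text
clock: 10.8
eef_pos: [544.5, 343.2, 17.7]
tcp_rot: [-3.138, 0.009, 0.896]
contact_force: [-0.4, -0.5, 0.6]
opening: 1.0
grasp_force: 0.0
```

Emit:
{"api": "step_arm", "payload": {"plan": "0.3 -0.5 0 3 1.5 -4 0; 0.3 -0.5 0 3 1.5 -7 0; 0.3 -0.5 0 3 1.5 -8 0; 0.3 -0.5 0 3 1.5 -8 0"}}

```text
clock: 11.2
eef_pos: [547.4, 344.6, 9.5]
tcp_rot: [3.142, -0.0, 0.896]
contact_force: [0.3, 0.1, 0.5]
opening: 0.998
grasp_force: 0.0
```

Emit:
{"api": "step_arm", "payload": {"plan": "0 0 0 0 0 0 60; 0 0 0 0 0 0 100; 0 0 0 0 0 0 140; 0 0 0 0 0 0 180; 0 0 0 0 0 0 255; 0 0 0 0 0 0 255", "force": 20}}

```text
clock: 11.8
eef_pos: [548.1, 345.0, 10.4]
tcp_rot: [3.141, -0.002, 0.896]
contact_force: [-0.2, 0.1, 6.8]
opening: 0.629
grasp_force: 25.7
```

Emit:
{"api": "step_arm", "payload": {"plan": "0 0 0 0 0 45 255; 0 0 0 0 0 90 255; 0 0 0 4 -35 115 255; 0 0 0 10 -80 115 255; 0 0 0 16 -128 115 255; 0 0 0 23 -176 115 255; 0 0 0 30 -224 115 255; 0 0 0 36 -272 115 255"}}

```text
clock: 12.6
eef_pos: [583.5, 70.7, 124.6]
tcp_rot: [3.141, -0.0, 0.896]
contact_force: [0.7, -0.2, -0.8]
opening: 0.632
grasp_force: 21.7
```

Emit:
{"api": "step_arm", "payload": {"plan": "0 0 0 6 -45 0 255; 0 0 0 11.5 -82.5 0 255; 0 0 0 11.5 -82.5 0 255; 0 0 0 11.5 -82.5 0 255; 0 0 0 11.5 -82.5 0 255"}}

```text
clock: 13.1
eef_pos: [594.6, -9.0, 124.2]
tcp_rot: [-3.141, -0.0, 0.896]
contact_force: [-0.2, 0.1, 0.4]
opening: 0.633
grasp_force: 21.7
```

```bash
python3 - <<'E'
from h import *
from fit import *
s=r.sense();print(s["clock"],s["eef_pos"],s["opening"],s["grasp_force"])
im,W,c=snap("wrist","w5");Z=W[...,2]
D=np.hypot(W[...,0]-595,W[...,1]+10)
m=(Z>110)&(Z<130)&(im.min(2)>90)&(im.max(2).astype(int)-im.min(2)<40)&(D<31)
m=cv2.morphologyEx(m.astype(np.uint8),cv2.MORPH_OPEN,np.ones((3,3)))>0
print("nylon",circ(W,m,28),np.percentile(Z[m],[2,50,98]),[np.polyfit(W[m][:,i],Z[m],1)[0] for i in (0,1)])
f=(np.abs(Z-10)<2.5)&(im.max(2)<110)&(D<60);print("flange",circ(W,f,55))
f=(np.abs(Z-52)<2)&(im.max(2)<110)&(D<34);print("collar",circ(W,f,28))
f=(np.abs(Z-40)<2.5)&(im.min(2)>90)&(D<42);print("seat",circ(W,f,38))
E
```

```text
13.1 [594.63217418  -9.03221346 124.24879983] 0.6329457093946421 21.69670291186776
nylon (array([594.30079401,  -9.98369225,  27.73112018]), 8813) [118.2541131  122.0137714  123.26122093] [np.float64(-0.00525557821216492), np.float64(-0.002287374834341539)]
flange (array([594.41487574, -10.46962361,  54.44863349]), 2964)
collar (array([594.99469361, -10.06926775,  27.53219735]), 2434)
seat (array([594.30775751, -10.76705458,  37.40425371]), 2687)
```

Emit:
{"api": "step_arm", "payload": {"plan": "0 0 0 0.2 -0.3 -20 255; 0 0 0 0.2 -0.3 -32 255; 0 0 0 0.2 -0.3 -40 255; 0 0 0 0.2 -0.3 -46 255; 0 0 0 0.2 -0.3 -51 255; 0 0 0 0.2 -0.3 -55 255; 0 0 0 0.2 -0.3 -58 255; 0 0 0 0.2 -0.3 -60 255"}}

```text
clock: 13.95
eef_pos: [595.1, -10.3, 64.2]
tcp_rot: [3.141, -0.0, 0.896]
contact_force: [-0.9, -0.1, 0.3]
opening: 0.63
grasp_force: 21.7
```

Emit:
{"api": "step_arm", "payload": {"plan": "0 0 0 0 0 -1 255; 0 0 0 0 0 -1.5 255; 0 0 0 0 0 -2 255; 0 0 0 0 0 -2 255"}}

```text
clock: 14.35
eef_pos: [595.1, -10.2, 62.4]
tcp_rot: [3.141, -0.0, 0.896]
contact_force: [-0.4, 0.3, 0.0]
opening: 0.632
grasp_force: 21.7
```

Emit:
{"api": "step_arm", "payload": {"plan": "0 0 0 0 0 0 0; 0 0 0 0 0 0 0; 0 0 0 0 0 0 0; 0 0 0 0 0 0 0; 0 0 0 0 0 15 0; 0 0 0 0 0 50 0; 0 0 0 0 0 100 0; 0 0 0 0 0 150 0"}}

```text
clock: 15.15
eef_pos: [594.5, -10.2, 214.6]
tcp_rot: [-3.141, 0.0, 0.896]
contact_force: [1.2, 0.2, -0.9]
opening: 0.999
grasp_force: 0.0
```

Emit:
{"api": "step_arm", "payload": {"plan": "0 0 0 0 -30 30 0; 0 0 0 0 -78 40 0; 0 0 0 0 -126 50 0; 0 0 0 0 -174 50 0; 0 0 0 0 -200 50 0; 0 0 0 0 -220 50 0; 0 0 0 0 -220 50 0; 0 0 0 0 -220 50 0"}}

```text
clock: 15.95
eef_pos: [594.9, -229.8, 262.5]
tcp_rot: [-3.141, -0.0, 0.895]
contact_force: [-0.4, 0.9, 0.6]
opening: 0.996
grasp_force: 0.0
```

```bash
python3 - <<'E'
from h import *
from fit import *
s=r.sense();print(s["clock"],s["eef_pos"])
im,W,c=snap("wrist","w6")
im2,W,c=snap("top","t6");Z=W[...,2];D=np.hypot(W[...,0]-595,W[...,1]+10)
m=(np.abs(Z-60)<3)&(D<34)&(im2.min(2)>100);print("nylon",circ(W,m,28),np.median(Z[m]))
E
```

```text
15.95 [ 594.92148306 -229.7686401   262.52672074]
nylon (array([595.15166879, -10.62341482,  27.36408376]), 301) 59.411993707406054
```

View pics/w6.png

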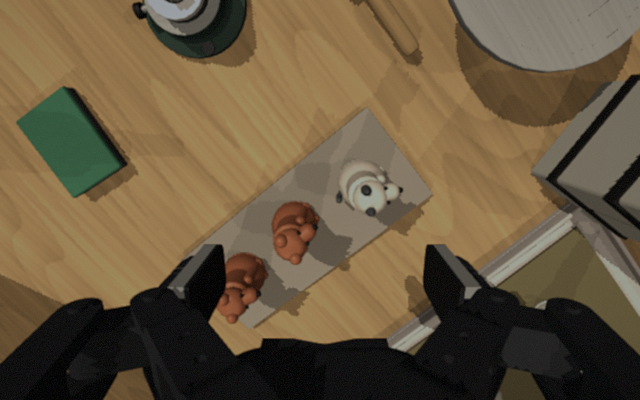

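The nylon ring is home. The wrist view shows the dog at about (365,185), grey ears at (366,190) and (371,211), the snout with dark nose at (395,190), and the tail at (340,197). The nearest bear is at (295,228).

```bash
python3 - <<'E'
from fit import *
z=np.load("w6.npz");im,W=z["im"],z["W"];Z=W[...,2]
def reg(u,v,k=2): 
    q=W[v-k:v+k+1,u-k:u+k+1].reshape(-1,3);return np.round(np.nanmedian(q,0),1)
for n,p in dict(earA=(366,190),earB=(371,211),snout=(390,190),nose=(402,190),tail=(340,197),back=(350,175)).items(): print(n,reg(*p,1))
b=np.zeros(Z.shape,bool);b[150:222,330:412]=1
g=(im.max(2)<90)&b&(Z>20);n,l,st,ce=cv2.connectedComponentsWithStats(g.astype(np.uint8))
for i in range(1,n):
    if st[i,4]>8: print("dark",ce[i],st[i,4],W[l==i].mean(0),W[l==i][:,2].max())
b&=(np.hypot(W[...,0]-605,W[...,1]+268)<60)
for lo,hi in ((15,27),(30,42),(42,68),(70,88),(88,105)):
    m=b&(Z>lo)&(Z<hi);q=W[m];print(lo,len(q),q.mean(0).round(1),q.min(0).round(1),q.max(0).round(1))
m=b&(Z>14)&(Z<27);print("foot",circ(W,m,27))
t=np.load("top.npz");im,W=t["im"],t["W"];Z=W[...,2]
print("top foot pts",[W[(Z>lo)&(Z<hi)&(np.hypot(W[...,0]-605,W[...,1]+268)<45)].mean(0).round(1) for lo,hi in((14,28),(28,42),(95,105))])
q=W[(np.abs(Z-10)<1.8)&(W[...,1]<-200)&(W[...,1]>-345)&(W[...,0]>350)&(W[...,0]<690)];print("board",cv2.minAreaRect(q[:,:2].astype(np.float32)))
E
```

```text
earA [ 618.6 -261.1   99. ]
earB [ 610.1 -280.6   97.6]
snout [ 635.6 -279.    85.7]
nose [ 644.7 -287.9   80.9]
tail [ 588.1 -266.1   40.8]
back [ 611.5 -253.8   39.4]
dark [365.72619048 190.02380952] 84 [ 618.17032769 -261.90474627   95.9421758 ] 101.26323748902576
dark [385.08333333 187.66666667] 12 [ 633.31551371 -273.75295951   87.8234445 ] 89.97901065792149
dark [400.36363636 189.5       ] 22 [ 643.73322942 -286.51288751   81.21922942] 82.79251047647023
dark [339.08928571 197.07142857] 56 [ 586.99254394 -266.08555203   38.55230387] 44.96259627987064
dark [388.35714286 201.92857143] 14 [ 627.540938   -287.00396318   87.96514371] 89.61893501105942
dark [370.53731343 211.44776119] 67 [ 609.39170377 -280.96310387   96.82081359] 100.94618573825511
15 115 [ 624.2 -256.    22.3] [ 589.7 -291.1   15.8] [ 645.1 -246.3   27. ]
30 484 [ 613.3 -259.    35.8] [ 582.4 -286.3   30.1] [ 641.9 -247.8   41.9]
42 286 [ 621.  -262.4   54.8] [ 583.1 -280.5   42. ] [ 640.8 -254.    67.9]
70 584 [ 623.2 -270.8   80.9] [ 597.  -290.6   70. ] [ 645.9 -254.3   88. ]
88 755 [ 617.1 -272.9   92.6] [ 602.1 -288.7   88. ] [ 635.8 -258.5  101.3]
foot (array([ 615.72287681, -273.89659671,   27.48828692]), 116)
top foot pts [array([ 604.8, -256.4,   22.3]), array([ 606.2, -262.7,   35. ]), array([ 614.8, -270.7,   97.1])]
board ((522.701171875, -274.63677978515625), (301.1695556640625, 129.70858764648438), 0.5292919874191284)
```

Emit:
{"api": "step_arm", "payload": {"plan": "0 0 -8.5 5 -10 0 0; 0 0 -17 10 -20 0 0; 0 0 -25.5 15 -30 0 0; 0 0 -34 18.5 -43.5 0 0; 0 0 -42.5 18.5 -43.5 0 0; 0 0 -51 18.5 -43.5 0 0; 0 0 -59.5 18.5 -43.5 0 0; 0 0 -68 18.5 -43.5 0 0"}}

```text
clock: 16.85
eef_pos: [613.8, -272.2, 262.3]
tcp_rot: [-3.141, 0.0, -0.296]
contact_force: [-0.5, 0.8, 0.1]
opening: 0.999
grasp_force: 0.0
```

Emit:
{"api": "step_arm", "payload": {"plan": "0 0 -8 0 0 -20 0; 0 0 -8 0 0 -40 0; 0 0 -8 0 0 -40 0; 0 0 -8 0 0 -40 0", "force": 50}}

```text
clock: 17.25
eef_pos: [613.7, -272.7, 222.5]
tcp_rot: [-3.142, 0.001, -0.429]
contact_force: [0.2, -0.7, 0.5]
opening: 1.001
grasp_force: 0.0
```

```bash
python3 - <<'E'
from h import *
from fit import *
s=r.sense();print(s["clock"],s["eef_pos"],s["tcp_rot"])
im,W,c=snap("wrist","w7");Z=W[...,2]
near=np.hypot(W[...,0]-614,W[...,1]+273)<42
g=(im.max(2)<90)&near&(Z>35);n,l,st,ce=cv2.connectedComponentsWithStats(g.astype(np.uint8))
for i in range(1,n):
    if st[i,4]>15: print("dark",ce[i].round(),st[i,4],W[l==i].mean(0).round(1))
m=near&(Z>14)&(Z<27);print("foot",circ(W,m,27))
m=near&(Z>60)&(Z<104);print("head",W[m].mean(0),circ(W,near&(Z>88)&(Z<95),17))
E
```

```text
17.25 [ 613.72527389 -272.71090706  222.4984239 ] [-3.14150193e+00  7.03853027e-04 -4.28978698e-01]
dark [325. 145.] 44 [ 643.7 -287.7   81.4]
dark [315. 165.] 19 [ 633.5 -274.5   87.5]
dark [334. 165.] 24 [ 627.1 -287.8   87.1]
dark [311. 189.] 93 [ 619.  -264.2   97.1]
dark [338. 189.] 104 [ 610.  -283.2   96.8]
dark [332. 204.] 26 [ 585.3 -268.2   43.1]
dark [209. 290.] 24 [ 631.  -234.8  243.2]
dark [323. 364.] 22778 [ 627.  -279.2  295. ]
foot (array([ 616.60641957, -274.72526437,   27.38300889]), 126)
head [ 622.35871733 -277.51044833   88.26277777] (array([ 618.14138772, -275.68886487,   15.95687248]), 874)
```

View pics/w7.png

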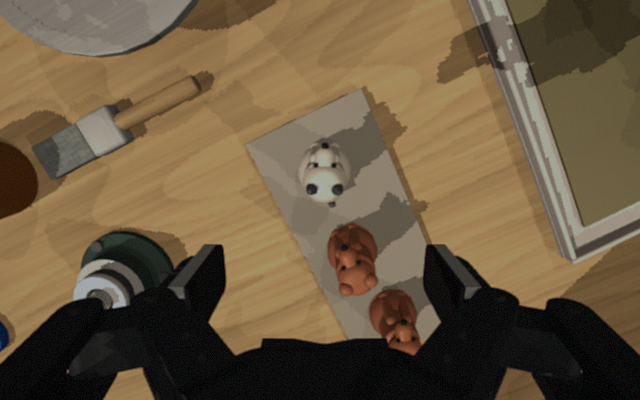

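The dog is symmetric about column 325 with its snout straight up the image, so the jaws are across its y axis. Descending to grip.

Emit:
{"api": "step_arm", "payload": {"plan": "0 0 0 1.2 -1 -45 0; 0 0 0 1.2 -1 -85 0; 0 0 0 1.2 -1 -115 0; 0 0 0 1.2 -1 -140 0; 0 0 0 1.2 -1 -157 0; 0 0 0 1.2 -1 -166 0; 0 0 0 1.2 -1 -166 0; 0 0 0 1.2 -1 -166 0"}}

```text
clock: 18.1
eef_pos: [615.6, -275.1, 57.6]
tcp_rot: [-3.142, -0.002, -0.431]
contact_force: [0.4, 0.1, 0.7]
opening: 0.999
grasp_force: 0.0
```

Emit:
{"api": "step_arm", "payload": {"plan": "0 0 0 0 0 0 60; 0 0 0 0 0 0 90; 0 0 0 0 0 0 110; 0 0 0 0 0 0 130; 0 0 0 0 0 0 150; 0 0 0 0 0 0 200; 0 0 0 0 0 0 255; 0 0 0 0 0 0 255", "force": 50}}

```text
clock: 18.9
eef_pos: [615.0, -274.7, 57.0]
tcp_rot: [-3.141, -0.0, -0.431]
contact_force: [-1.0, 1.7, 6.4]
opening: 0.435
grasp_force: 50.2
```

Emit:
{"api": "step_arm", "payload": {"plan": "0 0 0 0 0 10 255; 0 0 0 0 0 40 255; 0 0 0 0 0 80 255; 0 0 0 -2 20 110 255; 0 0 0 -5 60 110 255; 0 0 0 -9 105 110 255; 0 0 0 -12 150 110 255; 0 0 0 -15 195 110 255"}}

```text
clock: 19.7
eef_pos: [599.2, -78.3, 166.8]
tcp_rot: [-3.142, -0.0, -0.431]
contact_force: [-0.6, 0.4, -1.9]
opening: 0.432
grasp_force: 50.6
```

Emit:
{"api": "step_arm", "payload": {"plan": "0 0 0 -3 35 0 255; 0 0 0 -5 60 0 255; 0 0 0 -5 69 0 255; 0 0 0 -5 69 0 255; 0 0 0 -5 69 0 255"}}

```text
clock: 20.2
eef_pos: [594.9, -11.5, 166.5]
tcp_rot: [3.141, -0.0, -0.431]
contact_force: [0.8, -0.2, -2.5]
opening: 0.429
grasp_force: 50.6
```

```bash
python3 - <<'E'
from h import *
from fit import *
s=r.sense();print(s["clock"],s["eef_pos"],s["tcp_rot"],s["opening"],s["contact_force"])
im,W,c=snap("wrist","w8");Z=W[...,2]
D=np.hypot(W[...,0]-595,W[...,1]+10)
f=(np.abs(Z-10)<2.5)&(im.max(2)<110)&(D<60);print("flange",circ(W,f,55))
near=(D<45)&(Z>115)&(Z<134);print("foot",circ(W,near,27),np.percentile(Z[near],[2,50,98]))
a,W,c=snap("scene","s8")
cv2.imwrite("pics/s8b.png",np.hstack([im,cv2.resize(a[140:310,220:356],(320,400))])[:,160:,::-1])
E
```

```text
20.2 [594.91878843 -11.50289607 166.47626157] [ 3.14131456e+00 -4.24119842e-04 -4.30663497e-01] 0.4285839920356742 [ 0.75873962 -0.21032149 -2.4771573 ]
flange (array([594.30706668, -11.21192095,  54.35284167]), 2248)
foot (array([599.50006185, -14.7191649 ,  24.26017517]), 525) [121.47582007 130.11082265 133.69986653]
```

View pics/s8b.png

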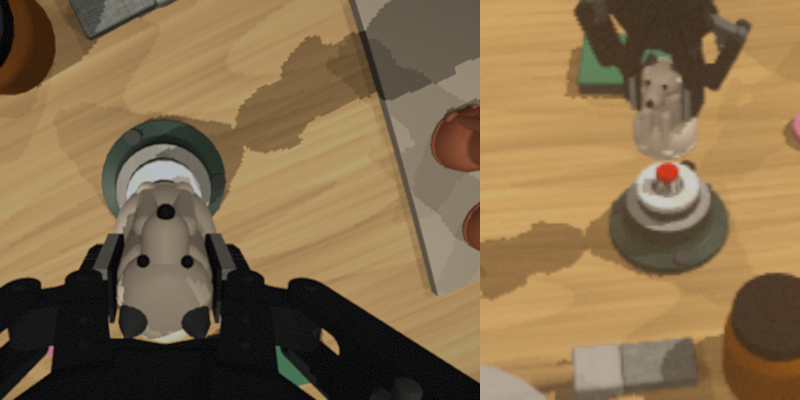

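The dog is held upright above the stamp, and both rings are seated. One quick check of the foot's centring along the snout direction.

```bash
python3 - <<'E'
from fit import *
C=np.array([595,-10.3]);ex=np.array([.909,-.417]);ey=np.array([.417,.909])
for n in("w8","s8"):
    z=np.load(n+".npz");W=z["W"];Z=W[...,2];D=np.hypot(W[...,0]-595,W[...,1]+10)
    q=W[(D<45)&(Z>121)&(Z<133)];p=(q[:,:2]-C);p=np.c_[p@ex,p@ey]
    f=lambda c:np.hypot(*(p-c).T)-27
    s=least_squares(f,[0,0],loss="soft_l1",f_scale=.5);print(n,len(q),"offset along snout,y:",s.x,"res",np.median(np.abs(s.fun)),p.max(0),p.min(0),q[:,2].min())
    m=(D<34)&(np.abs(Z-60)<2)&(z["im"].min(2)>90);print(" nylon",circ(W,m,28),np.median(Z[m]))
    q=W[(D<45)&(Z>100)&(Z<133)];print(" zmin",np.percentile(q[:,2],1))
E
```

```text
w8 484 offset along snout,y: [ 0.05597537 -2.0793536 ] res 0.748775809988615 [28.13207022 21.13690341] [ 12.43180392 -25.56949139] 121.15021643742085
 nylon (array([594.88494329, -11.84907268,  27.37664321]), 1246) 60.09546724334264
 zmin 121.19570308922356
s8 111 offset along snout,y: [-0.1894716   1.05069284] res 0.5944047310081402 [29.37980993 28.16974314] [ -5.1230567  -22.82018173] 121.01538666010697
 nylon (array([597.46397353,  -8.3709301 ,  26.98923217]), 237) 59.647608584361365
 zmin 119.71914215897435
```

Centred to within about 1 mm, so I'll descend, slowing at the stamp.

Emit:
{"api": "step_arm", "payload": {"plan": "0 0 0 0 0 -15 255; 0 0 0 0 0 -28 255; 0 0 0 0 0 -36 255; 0 0 0 0 0 -41 255; 0 0 0 0 0 -44 255; 0 0 0 0 0 -47 255; 0 0 0 0 0 -49 255; 0 0 0 0 0 -50 255"}}

```text
clock: 21.1
eef_pos: [594.8, -10.8, 116.7]
tcp_rot: [3.142, -0.0, -0.431]
contact_force: [-1.9, -0.5, 5.0]
opening: 0.429
grasp_force: 51.3
```

Emit:
{"api": "step_arm", "payload": {"plan": "0 0 0 0 0 -1 255; 0 0 0 0 0 -2 255; 0 0 0 0 0 -3 255; 0 0 0 0 0 -4 255; 0 0 0 0 0 -5 255; 0 0 0 0 0 -6 255; 0 0 0 0 0 -7 255; 0 0 0 0 0 -7.5 255"}}

```text
clock: 21.9
eef_pos: [594.8, -10.8, 109.5]
tcp_rot: [-3.142, -0.0, -0.431]
contact_force: [-3.8, -1.8, 9.5]
opening: 0.434
grasp_force: 51.6
```

Emit:
{"api": "step_arm", "payload": {"plan": "0 0 0 0 0 -0.5 255; 0 0 0 0 0 -1 255; 0 0 0 0 0 -1.5 255; 0 0 0 0 0 -2 255; 0 0 0 0 0 -2.5 255; 0 0 0 0 0 -2.5 255; 0 0 0 0 0 -2.5 255"}}

```text
clock: 22.6
eef_pos: [594.9, -10.8, 107.2]
tcp_rot: [-3.142, -0.001, -0.431]
contact_force: [-4.6, -1.8, 9.3]
opening: 0.431
grasp_force: 51.7
```

Emit:
{"api": "step_arm", "payload": {"plan": "0 0 0 0 0 -0.3 255; 0 0 0 0 0 -0.6 255; 0 0 0 0 0 -0.9 255; 0 0 0 0 0 -1.2 255; 0 0 0 0 0 -1.2 255; 0 0 0 0 0 -1.2 255"}}

```text
clock: 23.2
eef_pos: [594.9, -10.8, 107.0]
tcp_rot: [-3.141, -0.001, -0.431]
contact_force: [-8.7, -1.3, 19.7]
opening: 0.43
grasp_force: 52.8
```

Emit:
{"api": "step_arm", "payload": {"plan": "0 0 0 0 0 -0.3 255; 0 0 0 0 0 -0.3 255; 0 0 0 0 0 -0.3 255; 0 0 0 0 0 -0.3 255; 0 0 0 0 0 -0.3 255"}}

```text
clock: 23.7
eef_pos: [594.9, -10.8, 107.0]
tcp_rot: [-3.141, -0.001, -0.431]
contact_force: [-9.7, -1.3, 22.2]
opening: 0.431
grasp_force: 53.1
```

```bash
python3 - <<'E'
from h import *
im,W,c=snap("wrist","w9");a,W2,c=snap("scene","s9");Z=W2[...,2];D=np.hypot(W2[...,0]-595,W2[...,1]+10)
cv2.imwrite("pics/s9b.png",np.hstack([im,cv2.resize(a[140:310,220:356],(320,400))])[:,160:,::-1])
print(r.sense()["contact_force"])
E
```

```text
[-9.73282651 -1.17729293 22.78209615]
```

View pics/s9b.png

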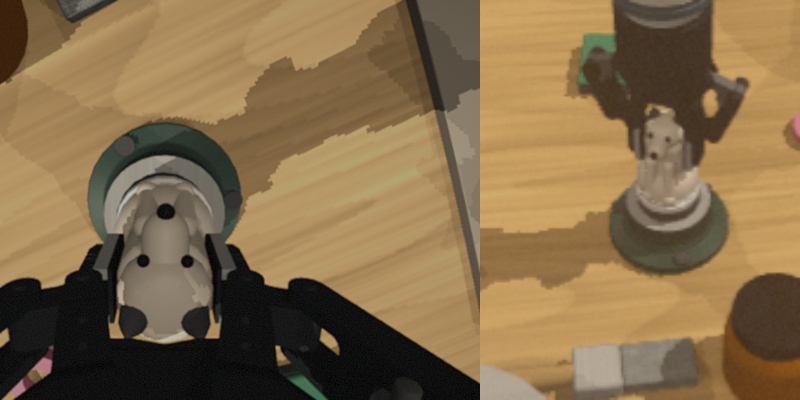

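The dog sits upright on the rings. The height is stopped at a steady 107.0 mm under about 22 N, which is spring plus ring load, so I'm handing in.

```bash
python3 -c "
from rig import r
print(r.sign_off())"
```

```text
the job is handed in; nothing more can be done
None
```

Handed in at about 24 s: the steel collar and nylon ring measured home on the stamper, and the dog upright, centred and held pressed on the ring at about 22 N in total; the sign-off returned no verdict.

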